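Find the high spot of a sawn plywood wheel with a dial gauge

ROBOT

A 7-joint arm with a two-finger parallel gripper is mounted at the origin on the work surface. World frame = base frame: x ahead of the robot, y to its left, z up, the work surface at z = 0. Lengths are in mm, angles in rad, forces in N, time in s.
With the tool pointing down it reaches from about 400 to 850 mm from the base axis. Payload 4.5 kg.
Tool frame: the origin (TCP) lies between the finger pads; the fingertips stand 8 mm ahead of it and the grasp point (between the pads) lies 11 mm behind it; z points along the fingers, y is the line along which they close (so a half turn about z gives the same grasp; the last joint's range is limited). The gripper opens to 88 mm and grips with 3 to 60 N. Pads are 18 mm wide; open, the fingers measure 123 mm over their backs; the gripper's body (75 mm by 187 mm) begins 45 mm behind the grasp point.
Start: joints at [1.354, 0.689, -0.195, 1.565, 0.157, 0.902, -0.215], TCP at [155.14, -605.462, 246.743] pointing down, gripper open.
Joint ranges: [-3.01, 3.01], [-0.46, 2.08], [-1.47, 1.51], [0.13, 2.56], [-1, 4.14], [0.04, 2.09], [-2.66, 2.66]. Speed limits (rad/s): [2.57, 2.57, 3.14, 3.14, 3.14, 3.14, 3.14].

INTERFACE

Orientations are given as a unit quaternion [w, x, y, z].
In Python, from plant import get_state, snapshot, ctrl gives the robot as it stands.
- The arm moves only by the tool arm_command, never from a script. Its argument "steps" is a list of rows, each an object with "travel": the shift along the tool's x, y, z in cm, a list of three; "yaw": the turn about the tool's z in degrees. In form: [{"travel": [x, y, z], "yaw": yaw}, ...]. A call has 1 to 8 rows; each row is the pose to reach, as a shift and turn from the pose commanded when the call began, along the tool's axes at that moment; what a row does not reach only later rows make up. A row lasts 1/10 s, in which the tool goes at most 50 mm and 8.59 degrees, less where a joint would pass 70% of its speed; a pose out of reach is approached as far as the arm can. A call with a gripper value outside its range is refused whole. "grip" is the finger opening in cm, from 0 to 8.81, set as the call begins (left out, the last holds). The fingers move at their own pace and stop on an object; the grip force is fixed at half the most. Time passes only in rows, so rows that repeat a pose let the fingers close. It gives the time, the measured TCP pose, the force, the opening and the grip force at its end, in the units of the state.
- get_state(): the state, without advancing time (a new reading comes with each control period).
- snapshot(name): name is "side" or "top" or "wrist"; returns a dict with "pixels" (480x640x3 uint8, red, green, blue), "fx", "fy", "cx", "cy" (pixels), "dist_coeffs" ([k1, k2, p1, p2, k3] as OpenCV has them; the pictures are not rectified), "R" (3x3) and "t" (3): a world point X has camera coordinates R X + t. Camera axes: x right, y down, z forward; pixel columns grow to the right and rows downward; lengths in mm; the calibration is good to about 2 mm. A picture is of the moment at which its call begins. There is no depth.
- ctrl.close_job(): hands the job in; it is judged then, once.
The state is a dict: "time_s": time; "joint_positions": joint angles; "joint_velocities": joint speeds; "joint_efforts": joint torques, N m; "tool_pos": TCP position; "tool_rot": TCP orientation; "contact_force": force on the tool from outside, world axes, zero at the start; "wrist_torque": the same for the moment, N m; "gripper_width": finger opening in mm; "gripper_force": force on a finger pad.
Only numpy, scipy, OpenCV 4.12 (cv2) and the standard library are available. Lean on these libraries where they do the work, as an engineer would, in place of code of your own. Each camera call takes 0.05 s, during which the arm holds its last target. There are 200 camera calls.

TASK

This hand-sawn plywood wheel is to be sanded round: find where its rim stands proudest. Push the dial gauge's slide towards the wheel by its knob until the needle shows about 5 mm, turn the wheel by its crank knob through at least one full turn (either way) while the gauge rides on the rim, then bring the highest spot of the rim back under the plunger, where the needle reads its most, and leave it so, with the gauge on it and your hand off. Handle only the two knobs, never run the gauge to the end of its travel, and leave the other things on the bench alone.

Things in the scene. Friction and masses are not known exactly. Their poses are not given: they have to be found in the camera images.
- stand: Truing stand bolted to the bench (fixed). Cast base 130 x 380 x 18 mm, origin at the centre of its underside on the bench, long side along its y axis, z up. The wheel's upright spindle stands at y = +115 mm of this frame; the gauge slide runs along y on the -y half and the gauge points to +y.
- spindle_axis (a point): Point on the wheel's vertical spindle axis at mid-thickness of the wheel, 81 mm above the bench. The plywood wheel lies level, 18 mm thick, base radius 88 mm. Its hand-sawn rim has three smooth swellings, each about 60 degrees wide, and is round elsewhere: the highest stands 3.5 mm proud (91.5 mm from the axis), the others under 2 mm. Where they lie is unknown.
- crank (a joint): Angle of wheel and crank together, rad, counter-clockwise seen from above, no stops; 0 when the crank arm points along the stand's +y, away from the gauge. It starts within 0.4 rad of 0. It turns stiffly (0.1 N m, about 2 N at the knob) and stays where it is left.
- crank_knob (a point): Mid-height of the crank's black upright knob: 22 mm diameter, 45 mm tall, top 153 mm and this point 131 mm above the bench, 52 mm from the spindle axis. The knob spins freely on its own pin, so it can be held at one hand angle all the way round. It is the stand's tallest part; the steel arm's top is 104 mm, the spindle's top 120 mm above the bench.
- slide (a joint): Travel of the gauge slide towards the wheel (along the stand's +y), m: 0 fully back, 0.050 fully forward. Starts between 0.002 and 0.020; the plunger meets the rim at about 0.0285 to 0.032, and is at the end of its travel 12 mm later. It needs about 7 N to move and stays where it is left, holding the gauge's spring.
- slide_knob (a point): Grip point of the slide's black upright cylinder knob, 22 mm diameter, from 70 to 110 mm above the bench, this point 92 mm. It stands on the stand's centre line, in line with plunger and spindle, 72 mm behind the dial's centre (stand's -y side); 26 mm are clear between knob and dial case. The slide's top below it is 54 mm above the bench.
- gauge: Dial gauge carried by the slide, lying face up: round case 70 mm across, 70 to 96 mm above the bench, white face with a quarter-circle scale (13 long marks, one per mm, short ones between), black needle, steel stem and plunger pointing at the wheel (stand's +y). Origin on the dial's vertical centre line at bench height. Not to be touched.
- needle (a joint): Reading of the dial: needle angle in rad, 0 at rest, growing clockwise seen from above as the plunger is pressed in. 12 mm of plunger travel, all it has, is a quarter turn: 0.1309 rad (7.5 degrees) per mm, so 5 mm is 0.654 rad. The 0 mark is 45 degrees counter-clockwise of the plunger's direction, 6 mm points along it. The spring pushes with 0.5 N at 0 to 1.4 N at 12 mm.
- plunger_tip (a point): Foremost point of the plunger's 8 mm ball tip, which rides on the rim 81 mm above the bench; 65 mm ahead of the dial's centre when free, less when pressed in. On the rim its horizontal distance to spindle_axis is the rim's radius there.
- wheel: The plywood wheel (sizes at spindle_axis), turning with the crank; origin on the spindle axis at bench height, z up. Its y axis is along the crank arm and tells nothing of the high spot: the plywood was clamped on at any angle. Not to be touched by hand.
- glue: Bystander: white glue bottle with black cap, 56 mm across, 150 mm tall, standing; origin at the centre of its underside.
- strip: Bystander: pale wood strip 22 x 190 x 18 mm lying on the bench, long along its y; origin at the centre of its underside.
- offcut: Bystander: pale wood offcut 30 x 60 x 18 mm; origin at the centre of its underside.
- marker: Bystander: blue marker pen, 16 mm thick, about 145 mm long, lying along its x; origin under its middle.

How it is judged:
By the outcome, as a careful person would: the job done as asked, in the order asked, and still so for the second after the job is handed in, with the robot touching nothing.
It also fails if it takes over 72 s, if anything falls off the work surface, if the arm or the gripper's body presses on something with over 40 N, if the wrist force passes 120 N, or if a joint passes its speed limit or range.

## Working session

There is one attempt and no reset: what is moved stays moved. The work goes in short steps, Python scripts to look and compute and a tool call to move; the robot and the scene stay as the last step left them, time stands still between calls to the robot, and variables do not carry over. Pictures are saved under pics/ and viewed, at most 10 in all, crops included, and the job is handed in when it is done.

Besides the shell and the picture viewer there is one more tool, called after "Emit:" as a command line: name --argument value ..., lists and objects as JSON in quotes. arm_command: Moves the arm, as the interface text tells. Its arguments: {"type":"object","properties":{"steps":{"type":"array","items":{"type":"object","properties":{"travel":{"type":"array","items":{"type":"number"}},"yaw":{"type":"number"}}}},"grip":{"type":"number"}},"required":["steps"]}

```bash
mkdir -p pics; ls; python3 - <<'E'
from plant import get_state, snapshot
import cv2,numpy as np,pickle
s=get_state();print({k:np.round(v,3).tolist() for k,v in s.items()})
for n in("top","side"):
    d=snapshot(n);pickle.dump(d,open(n+'0.pkl','wb'));cv2.imwrite(f'pics/{n}0.png',d["pixels"][:,:,::-1]);print(n,d["fx"],d["dist_coeffs"],np.round(d["R"],3).tolist(),d["t"])
E
```

```text
pics
{'time_s': 0.0, 'joint_positions': [1.354, 0.69, -0.195, 1.566, 0.157, 0.902, -0.215], 'joint_velocities': [-0.002, 0.001, -0.0, -0.0, 0.0, 0.0, -0.001], 'joint_efforts': [-0.0, -52.757, -1.267, -15.343, -0.053, 0.007, 0.0], 'tool_pos': [154.889, -604.864, 245.907], 'tool_rot': [-0.001, 0.992, 0.125, -0.0], 'contact_force': [0.128, 0.428, -0.105], 'wrist_torque': [0.065, 0.02, 0.025], 'gripper_force': 0.0, 'gripper_width': 88.236}
top 488.5514251950774 [-0.0364151  0.         0.         0.         0.       ] [[0.011, -1.0, 0.022], [-0.997, -0.012, -0.07], [0.07, -0.021, -0.997]] [ -44.48664189  558.86777841 1031.92990247]
side 531.002751352388 [-0.11807017  0.          0.          0.          0.        ] [[-0.973, -0.229, 0.021], [-0.161, 0.615, -0.772], [0.164, -0.755, -0.636]] [ 544.59564073  179.351674   1050.54175535]
```

View pics/top0.png

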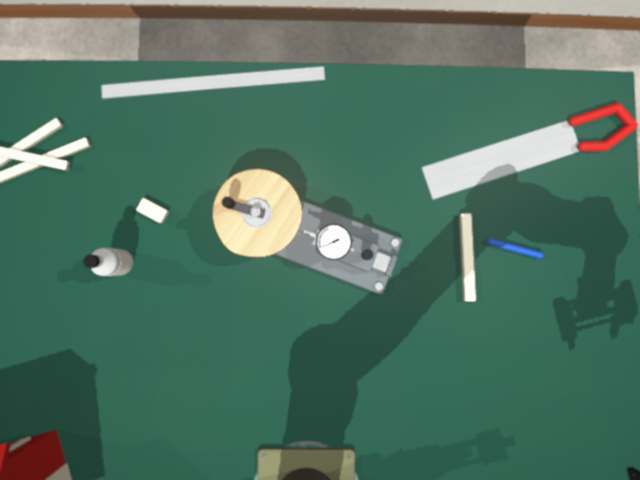

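View pics/side0.png

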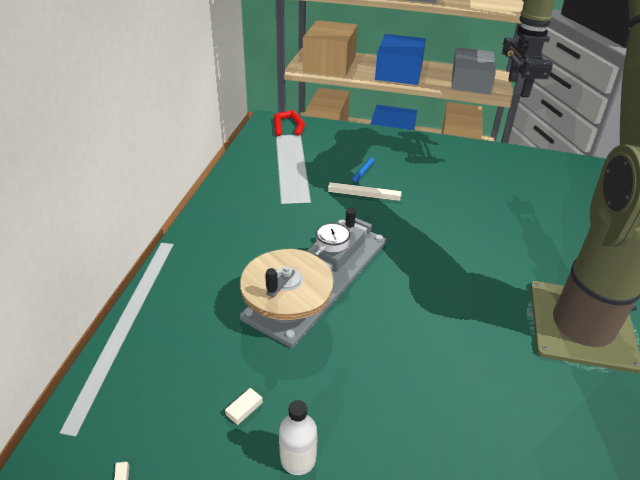

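The top view shows the wheel at about (257,212), the crank knob at (228,202), the dial at (334,242) and the slide knob at (367,254). Next I'll measure them with rays.

```bash
cat > h.py <<'E'
import cv2,numpy as np,pickle
from plant import get_state,snapshot
def ray(d,uv,z):
    K=np.array([[d["fx"],0,d["cx"]],[0,d["fy"],d["cy"]],[0,0,1.]])
    n=cv2.undistortPoints(np.array(uv,float).reshape(-1,1,2),K,np.array(d["dist_coeffs"]))[:,0]
    R=np.array(d["R"]);C=-R.T@np.array(d["t"]);v=np.c_[n,np.ones(len(n))]@R
    return C+v*((z-C[2])/v[:,2])[:,None]
def blobs(mask,box,amin=20):
    m=np.zeros(mask.shape,np.uint8);x0,y0,x1,y1=box;m[y0:y1,x0:x1]=mask[y0:y1,x0:x1]
    n,l,s,c=cv2.connectedComponentsWithStats(m)
    return [(s[i].tolist(),c[i].round(1).tolist()) for i in range(1,n) if s[i,4]>=amin],l
E
python3 - <<'E'
from h import *
for n,box in(("top",(200,160,410,300)),("side",(230,200,390,345))):
    d=pickle.load(open(n+'0.pkl','rb'));p=d["pixels"].astype(int)
    hsv=cv2.cvtColor(d["pixels"],cv2.COLOR_RGB2HSV)
    print(n,'black',blobs((p.max(2)<45),box)[0])
    print('white',blobs((p.min(2)>190)&(hsv[...,1]<30),box)[0])
    w=(hsv[...,0]>8)&(hsv[...,0]<28)&(hsv[...,1]>60)&(p[...,0]>110)
    b,l=blobs(w,box,500);print('wood',b)
    i=np.argmax(np.bincount(l.ravel())[1:])+1
    c=cv2.convexHull(max(cv2.findContours((l==i).astype(np.uint8),0,1)[0],key=len))[:,0]
    P=ray(d,c,90)
    A=np.c_[2*P[:,:2],np.ones(len(P))];s=np.linalg.lstsq(A,(P[:,:2]**2).sum(1),rcond=None)[0]
    r=np.hypot(*(P[:,:2]-s[:2]).T);print('wheel c',s[:2],r.mean(),r.min(),r.max())
    x0,y0,x1,y1=box
    cv2.imwrite(f'pics/{n}c.png',cv2.resize(d["pixels"][y0:y1,x0:x1,::-1],None,fx=3.8 if n=='top' else 3.8,fy=3.8,interpolation=2))
E
```

```text
top black []
white [([242, 198, 30, 30, 474], [257.6, 214.3]), ([318, 225, 32, 34, 829], [333.5, 241.5]), ([304, 231, 12, 6, 32], [310.2, 233.5]), ([392, 239, 7, 7, 40], [394.9, 242.2]), ([373, 253, 17, 19, 211], [381.1, 261.7]), ([375, 283, 8, 7, 43], [378.4, 286.0])]
wood [([212, 169, 90, 88, 4558], [257.5, 210.1])]
wheel c [595.72074559 102.71417741] 89.85830887954235 88.80769252579206 92.39862880793825
side black [([346, 212, 9, 15, 109], [349.6, 219.3]), ([266, 273, 11, 19, 173], [271.0, 282.2])]
white [([282, 200, 28, 3, 79], [294.8, 200.9]), ([318, 224, 31, 19, 414], [333.5, 232.5]), ([355, 224, 12, 6, 29], [360.4, 226.8]), ([376, 235, 6, 4, 21], [378.6, 236.4]), ([332, 242, 16, 10, 80], [339.4, 247.0]), ([277, 266, 26, 23, 217], [292.8, 277.0])]
wood [([240, 249, 93, 71, 4422], [287.3, 285.1])]
wheel c [594.32687892 111.11623134] 92.93846388953632 86.33527046548073 96.80744533547306
```

View pics/topc.png

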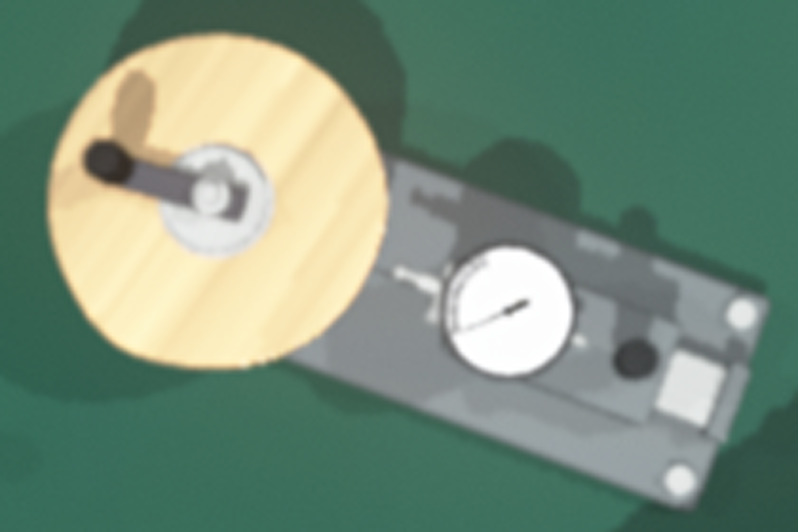

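The crop shows the crank knob at (107,160), the spindle top at (212,194), the dial centre at (509,312) and the slide knob at (635,358).

```bash
python3 - <<'E'
from h import *
d=pickle.load(open('top0.pkl','rb'));s=pickle.load(open('side0.pkl','rb'))
f=lambda u,v:(u/3.8+200-.37,v/3.8+160-.37)
P={}
for n,uv,z in(("crank",f(107,160),145),("spin",f(212,194),120),("wheel",(257.6,214.3),90),("dial",(333.5,241.5),96),("sknob",f(635,358),105)):
    P[n]=ray(d,[uv],z)[0];print(n,P[n].round(1))
print('side sknob',ray(s,[(349.6,219.3)],92),'crank',ray(s,[(271,282.2)],131))
for a,b in(("spin","dial"),("spin","sknob"),("dial","sknob"),("crank","spin")):
    v=P[b]-P[a];print(a,b,np.hypot(v[0],v[1]).round(1),np.degrees(np.arctan2(v[1],v[0])).round(1))
# base corner direction: bolt heads
b=ray(d,[(394.9,242.2),(378.4,286.0)],22);print('bolts',b.round(1)); v=b[1]-b[0];print(np.degrees(np.arctan2(v[1],v[0]))-0)
E
```

```text
crank [609.2 150.8 145. ]
spin [595.6 101.  120. ]
wheel [591.8 100.2  90. ]
dial [538.6 -52.8  96. ]
sknob [ 514.4 -118.5  105. ]
side sknob [[ 514.25615033 -109.18116268   92.        ]] crank [[609.38066011 159.68978134 131.        ]]
spin dial 164.1 -110.4
spin sknob 234.0 -110.3
dial sknob 70.0 -110.2
crank spin 51.5 -105.2
bolts [[ 542.6 -188.    22. ]
 [ 448.3 -152.7   22. ]]
159.43873462705798
```

```bash
cat >> h.py <<'E'
def axes():
    s=get_state();w,x,y,z=s["tool_rot"]
    from scipy.spatial.transform import Rotation as Ro
    return s,Ro.from_quat([x,y,z,w]).as_matrix()
def to(p,psi=None):
    s,R=axes();v=R.T@(np.array(p)-np.array(s["tool_pos"]))/10
    a=np.degrees(np.arctan2(R[1,0],R[0,0]))
    print('travel cm',v.round(2),'yaw',None if psi is None else round(-((psi-a+180)%360-180),1),'psi now',round(a,1),'t',round(s["time_s"],2))
E
python3 -c "
from h import *
to((514,-119,180),69.6);print(axes()[1].round(3))"
```

```text
travel cm [ 46.85 -38.15   6.66] yaw -55.2 psi now 14.4 t 0.1
[[ 0.969  0.248 -0.001]
 [ 0.248 -0.969  0.002]
 [-0.    -0.002 -1.   ]]
```

Emit:
arm_command --steps '[{"travel":[3,-2.4,0.4],"yaw":-4},{"travel":[7,-5.7,1],"yaw":-10},{"travel":[11,-9,1.6],"yaw":-17},{"travel":[15,-12.2,2.1],"yaw":-24},{"travel":[19,-15.5,2.7],"yaw":-31},{"travel":[23,-18.7,3.3],"yaw":-38},{"travel":[26,-21.2,3.7],"yaw":-45},{"travel":[29,-23.6,4.1],"yaw":-52}]' --grip 4.5

```text
time_s: 0.9
tool_pos: [378.8, -302.0, 205.4]
tool_rot: [-0.0, 0.835, 0.55, 0.0]
contact_force: [0.1, -0.3, -0.0]
gripper_width: 45.1
gripper_force: 0.0
```

```bash
python3 -c "
from h import *
to((514,-119,180),69.6)"
```

```text
travel cm [22.14  5.21  2.57] yaw -2.8 psi now 66.8 t 0.9
```

Emit:
arm_command --steps '[{"travel":[4,1,0.4],"yaw":-1},{"travel":[8,1.9,0.9],"yaw":-2},{"travel":[12,2.8,1.4],"yaw":-3},{"travel":[16,3.8,1.9],"yaw":-3},{"travel":[20,4.7,2.3],"yaw":-3},{"travel":[22,5.2,2.6],"yaw":-3},{"travel":[22,5.2,2.6],"yaw":-3}]'

```text
time_s: 1.6
tool_pos: [515.3, -120.2, 179.3]
tool_rot: [-0.001, 0.821, 0.572, 0.001]
contact_force: [0.1, 0.1, -0.1]
gripper_width: 45.1
gripper_force: 0.0
```

```bash
python3 - <<'E'
from h import *
to((514,-119,81),69.6)
ims=[]
for n in("wrist","top"):
    d=snapshot(n);pickle.dump(d,open(n+'1.pkl','wb'));ims.append(d["pixels"][:,:,::-1])
    if n=="wrist": 
        q=d;R=np.array(q["R"]);print(R.round(2).tolist(),(-R.T@q["t"]).round(0))
cv2.imwrite('pics/w1.png',cv2.resize(np.hstack(ims),(800,300),interpolation=cv2.INTER_AREA))
E
```

```text
travel cm [ 0.04 -0.16  9.83] yaw 0.1 psi now 69.7 t 1.6
[[0.94, -0.35, -0.0], [-0.33, -0.9, 0.29], [-0.1, -0.27, -0.96]] [540. -52. 318.]
```

View pics/w1.png

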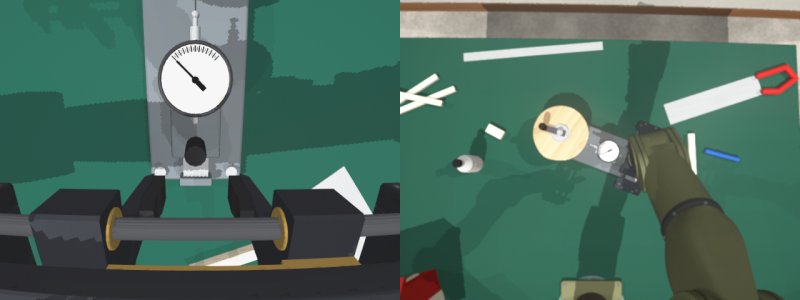

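The wrist view shows the dial at about (196,78) and the slide knob at (195,150). Both lie between the fingers, whose midline is about x=197, so I'll descend and grip.

Emit:
arm_command --steps '[{"travel":[0,-0.1,2.5],"yaw":0},{"travel":[0,-0.1,5.5],"yaw":0},{"travel":[0,-0.1,8],"yaw":0},{"travel":[0,-0.1,9.5],"yaw":0},{"travel":[0,-0.1,9.8],"yaw":0},{"travel":[0,-0.1,9.8],"yaw":0}]'

```text
time_s: 2.3
tool_pos: [511.5, -125.3, 81.7]
tool_rot: [-0.0, 0.823, 0.568, -0.001]
contact_force: [0.1, -0.3, 0.7]
gripper_width: 45.1
gripper_force: 0.0
```

Emit:
arm_command --steps '[{"travel":[0,0,0],"yaw":0},{"travel":[0,0,0],"yaw":0},{"travel":[0,0,0],"yaw":0},{"travel":[0,0,0],"yaw":0},{"travel":[0,0,0],"yaw":0}]' --grip 1.8

```text
time_s: 2.8
tool_pos: [512.5, -124.0, 82.4]
tool_rot: [0.0, 0.822, 0.569, 0.0]
contact_force: [-1.3, -0.7, 6.1]
gripper_width: 20.8
gripper_force: 30.0
```

```bash
cat >> h.py <<'E'
def crop(name,box,out,f):
    d=snapshot(name);x0,y0,x1,y1=box
    cv2.imwrite(out,cv2.resize(d["pixels"][y0:y1,x0:x1,::-1],None,fx=f,fy=f,interpolation=cv2.INTER_CUBIC));return d
E
python3 -c "
from h import *
s=get_state();print(s['contact_force'],s['gripper_force'],s['tool_pos'])
d=crop('wrist',(160,0,480,300),'pics/w2.png',1.5);pickle.dump(d,open('w2.pkl','wb'))"
```

```text
[-1.26915316 -0.65936164  6.11791453] 30.000464972108603 [ 512.50614949 -123.97037759   82.40223333]
```

View pics/w2.png

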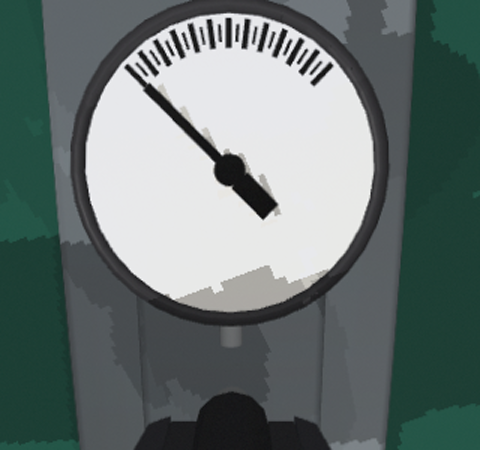

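The dial fills the crop, centred at about (229,169). The needle tip is at (148,86), on the 0 mark, and the knob is gripped.

Emit:
arm_command --steps '[{"travel":[0.3,0,0],"yaw":0},{"travel":[0.6,0,0],"yaw":0},{"travel":[0.9,0,0],"yaw":0},{"travel":[1.2,0,0],"yaw":0},{"travel":[1.2,0,0],"yaw":0}]'

```text
time_s: 3.35
tool_pos: [515.6, -115.4, 82.4]
tool_rot: [0.001, 0.823, 0.568, -0.002]
contact_force: [-2.0, -5.6, 7.6]
gripper_width: 20.9
gripper_force: 30.0
```

```bash
cat >> h.py <<'E'
def needle(d,wide=False,dirn=69.6,box=(60,0,580,330)):
    """reading in mm from the white dial face; needle line by PCA of dark pixels cast to z=96"""
    p=d["pixels"];hsv=cv2.cvtColor(p,cv2.COLOR_RGB2HSV)
    w=((p.min(2)>120)&(hsv[...,1]<50)).astype(np.uint8)
    m=np.zeros_like(w);x0,y0,x1,y1=box;m[y0:y1,x0:x1]=w[y0:y1,x0:x1]
    c=cv2.convexHull(max(cv2.findContours(m,0,1)[0],key=cv2.contourArea))
    P=ray(d,c[:,0],96)[:,:2]
    s=np.linalg.lstsq(np.c_[2*P,np.ones(len(P))],(P**2).sum(1),rcond=None)[0];C=s[:2];R=np.hypot(*(P-C).T).mean()
    f=np.zeros_like(w);cv2.fillPoly(f,[c],1)
    v,u=np.nonzero(f);Q=ray(d,np.c_[u,v],96)[:,:2]-C
    r=np.hypot(*Q.T);dark=np.clip(150-p[v,u].max(1).astype(float),0,90)
    k=(r<.68*R)&(dark>30)&(r>.25*R)
    a=np.arctan2(Q[:,1],Q[:,0])
    rel=(a-np.radians(dirn)+np.pi)%(2*np.pi)-np.pi
    k&=abs(rel)<np.radians(65)
    al=np.degrees(np.average(rel[k],weights=dark[k])) if k.any() else np.nan
    return dict(mm=round((45-al)/7.5,2),C=C.round(1),R=round(R,1),n=int(k.sum()))
E
python3 -c "
from h import *
print(needle(pickle.load(open('w2.pkl','rb'))))
d=snapshot('wrist');print(needle(d));s=get_state();print(s['contact_force'],s['tool_pos'],s['time_s'])
d=snapshot('top');print(needle(d,box=(310,215,370,280)))
"
```

```text
{'mm': np.float64(-0.01), 'C': array([538.5, -51.4]), 'R': np.float64(31.9), 'n': 278}
{'mm': np.float64(-0.02), 'C': array([541.7, -42.9]), 'R': np.float64(31.8), 'n': 278}
[-2.77428614 -5.29686112  6.88085591] [ 515.62864322 -115.46365729   82.4188256 ] 3.4
{'mm': np.float64(10.17), 'C': array([533.9, -24.1]), 'R': np.float64(55.0), 'n': 10}
```

Emit:
arm_command --steps '[{"travel":[0.2,0,0],"yaw":0},{"travel":[0.4,0,0],"yaw":0},{"travel":[0.5,0,0],"yaw":0},{"travel":[0.5,0,0],"yaw":0}]'

```text
time_s: 3.85
tool_pos: [517.1, -111.5, 82.4]
tool_rot: [0.001, 0.823, 0.568, -0.002]
contact_force: [-3.0, -5.5, 7.9]
gripper_width: 20.9
gripper_force: 30.0
```

```bash
python3 -c "
from h import *
d=snapshot('wrist');print(needle(d));s=get_state();print(s['contact_force'],s['tool_pos'],s['time_s'])"
```

```text
{'mm': np.float64(1.03), 'C': array([543.1, -39. ]), 'R': np.float64(31.9), 'n': 283}
[-2.73794532 -6.49907413  8.20874545] [ 517.04300482 -111.5189879    82.41866745] 3.9
```

Emit:
arm_command --steps '[{"travel":[0.2,0,0],"yaw":0},{"travel":[0.4,0,0],"yaw":0},{"travel":[0.4,0,0],"yaw":0},{"travel":[0.4,0,0],"yaw":0}]'

```text
time_s: 4.3
tool_pos: [518.3, -107.9, 82.4]
tool_rot: [0.001, 0.823, 0.568, -0.003]
contact_force: [-2.4, -7.6, 8.7]
gripper_width: 20.8
gripper_force: 30.0
```

```bash
python3 -c "
from h import *
d=snapshot('wrist');print(needle(d));s=get_state();print(s['contact_force'],s['tool_pos'],s['time_s'])"
```

```text
{'mm': np.float64(4.75), 'C': array([544.4, -35.5]), 'R': np.float64(31.9), 'n': 295}
[-2.60925196 -6.41301202  8.71369554] [ 518.36019722 -107.98249182   82.44105209] 4.35
```

Emit:
arm_command --steps '[{"travel":[0.03,0,0],"yaw":0},{"travel":[0.03,0,0],"yaw":0}]'

```text
time_s: 4.55
tool_pos: [518.3, -107.9, 82.4]
tool_rot: [0.002, 0.823, 0.568, -0.003]
contact_force: [-3.2, -6.8, 8.6]
gripper_width: 21.4
gripper_force: 30.0
```

Emit:
arm_command --steps '[{"travel":[0,0,0],"yaw":0},{"travel":[0,0,0],"yaw":0},{"travel":[0,0,0],"yaw":0},{"travel":[0,0,0],"yaw":0}]' --grip 4.5

```text
time_s: 4.95
tool_pos: [520.1, -103.3, 81.6]
tool_rot: [-0.0, 0.822, 0.569, 0.0]
contact_force: [0.8, 0.1, 0.3]
gripper_width: 44.6
gripper_force: 0.0
```

```bash
python3 -c "
from h import *
d=snapshot('wrist');print(needle(d));s=get_state();print(s['contact_force'],s['tool_pos'],s['joint_positions'])
d=pickle.load(open('top1.pkl','rb'));x=d
to((518,-108,180),None)"
```

```text
{'mm': np.float64(4.8), 'C': array([544.5, -35.3]), 'R': np.float64(31.8), 'n': 291}
[1.00878842 0.35149302 0.32682184] [ 519.9988676  -103.38039296   81.605775  ] [ 0.24144766  0.83668823 -0.21972941  1.97300214  0.45145629  0.37888636
 -0.68970463]
travel cm [-0.5  -0.03 -9.84] yaw None psi now 69.4 t 5.0
```

```bash
python3 -c "
from h import *
to((609,152,190),69.6);to((609,152,122),69.6)"
```

```text
travel cm [ 27.04  -0.65 -10.83] yaw -0.2 psi now 69.4 t 5.0
travel cm [27.04 -0.65 -4.03] yaw -0.2 psi now 69.4 t 5.0
```

Emit:
arm_command --steps '[{"travel":[0,0,-3],"yaw":0},{"travel":[0,0,-7],"yaw":0},{"travel":[1,0,-10],"yaw":0},{"travel":[5,0,-10.8],"yaw":0},{"travel":[10,0,-10.8],"yaw":0},{"travel":[15,0,-10.8],"yaw":0},{"travel":[20,0,-10.8],"yaw":0},{"travel":[20,0,-10.8],"yaw":0}]'

```text
time_s: 5.8
tool_pos: [591.8, 94.4, 190.2]
tool_rot: [-0.003, 0.819, 0.574, 0.004]
contact_force: [-0.4, -0.6, -0.4]
gripper_width: 44.8
gripper_force: 0.0
```

```bash
python3 - <<'E'
from h import *
to((609,152,190),69.6)
d=snapshot('wrist');pickle.dump(d,open('w3.pkl','wb'));t=snapshot('top');s=snapshot('side')
pickle.dump((t,s),open('ts3.pkl','wb'))
print(d["fx"],d["cx"],d["cy"])
a=cv2.resize(d["pixels"],(400,300),interpolation=3);b=np.vstack([cv2.resize(t["pixels"][150:300,200:410],(400,286)),cv2.resize(s["pixels"][190:340,230:390],(400,300))])
cv2.imwrite('pics/w3.png',np.hstack([np.vstack([a,np.zeros((286,400,3),np.uint8)]),b])[:,:,::-1])
E
```

```text
travel cm [ 6.   -0.35  0.08] yaw 0.5 psi now 70.1 t 5.8
360.0740984436207 314.48361089079674 234.27233929278745
```

View pics/w3.png

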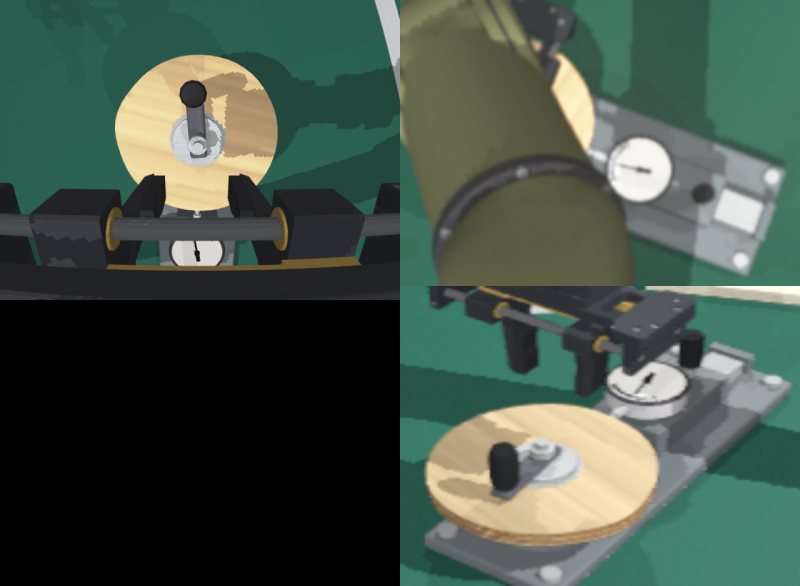

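The wrist view shows the whole wheel: crank knob top at (193,92), hub at (198,144), with a visible bulge on the left near (120,115). The dial is visible from the top and side cameras.

```bash
python3 - <<'E'
from h import *
from scipy.optimize import least_squares
d=pickle.load(open('w3.pkl','rb'));p=d["pixels"].astype(int);hsv=cv2.cvtColor(d["pixels"],cv2.COLOR_RGB2HSV)
w=((hsv[...,0]>8)&(hsv[...,0]<28)&(hsv[...,1]>50)&(p[...,0]>80)).astype(np.uint8)
c=max(cv2.findContours(w,0,1)[0],key=cv2.contourArea)[:,0]
c=c[c[:,1]<300]
P=ray(d,c,90)[:,:2]
f=lambda q:np.hypot(*(P-q[:2]).T)-88
q=least_squares(f,[595,102],loss='soft_l1',f_scale=.3).x;print('centre',q)
r=f(q);a=np.degrees(np.arctan2(*(P-q)[:,::-1].T))%360
for t in range(0,360,10):
    k=(abs((a-t+180)%360-180)<5)
    if k.any():print(t,r[k].mean().round(1),k.sum(),end='; ')
m=(p.max(2)<50).astype(np.uint8);b,l=blobs(m,(280,110,340,230));print(b)
print('knob',ray(d,[(309,149)],153),'spindle top',ray(d,[(316.5,234)],120))
t,s=pickle.load(open('ts3.pkl','rb'))
print(needle(t,box=(312,215,370,260)))
print(needle(s,box=(314,222,349,245)))
E
```

```text
centre [595.38952381 104.19719141]
0 -0.2 22; 10 -0.3 21; 20 -0.1 19; 30 0.3 17; 40 0.4 21; 50 0.1 22; 60 -0.5 25; 70 -0.9 24; 80 -0.8 24; 90 -0.9 22; 100 -1.1 20; 110 -1.0 17; 120 -0.6 18; 130 0.8 20; 140 2.3 21; 150 2.7 23; 160 1.3 22; 170 -0.1 20; 180 -0.5 19; 190 -0.2 17; 200 -14.5 45; 210 -28.0 20; 220 -21.0 6; 280 -22.5 8; 290 -29.3 20; 300 -13.9 45; 310 0.4 17; 320 0.2 19; 330 0.1 21; 340 0.0 21; 350 -0.2 22; [([288, 129, 43, 44, 813], [312.9, 152.6])]
knob [[610.18171597 154.56477798 153.        ]] spindle top [[596.07345471 104.52946367 120.        ]]
{'mm': nan, 'C': array([544.5, -36.5]), 'R': np.float64(33.9), 'n': 0}
{'mm': np.float64(8.61), 'C': array([544.5, -46.6]), 'R': np.float64(38.5), 'n': 16}
```

```bash
python3 -c "
from h import *
to((610.2,154.4,190),69.6);to((610.2,154.4,122),69.6)"
```

```text
travel cm [ 7.43 -0.61 -0.09] yaw -0.2 psi now 69.4 t 5.95
travel cm [ 7.44 -0.61  6.71] yaw -0.2 psi now 69.4 t 5.95
```

Emit:
arm_command --steps '[{"travel":[3,-0.3,0],"yaw":0},{"travel":[6,-0.6,0],"yaw":0},{"travel":[7.4,-0.6,0],"yaw":0},{"travel":[7.4,-0.6,0],"yaw":0},{"travel":[7.4,-0.6,0],"yaw":0},{"travel":[7.4,-0.6,0],"yaw":0}]'

```text
time_s: 6.55
tool_pos: [610.6, 151.7, 189.5]
tool_rot: [0.001, 0.823, 0.568, -0.001]
contact_force: [0.7, -0.9, 0.2]
gripper_width: 45.1
gripper_force: 0.0
```

```bash
python3 - <<'E'
from h import *
to((610.2,154.4,122),69.6)
d=snapshot('wrist')
p=d["pixels"].astype(int);hsv=cv2.cvtColor(d["pixels"],cv2.COLOR_RGB2HSV)
t=snapshot('top');s=snapshot('side');pickle.dump((d,t,s),open('ts4.pkl','wb'))
a=cv2.resize(d["pixels"],(400,300),interpolation=3);b=np.vstack([cv2.resize(t["pixels"][150:300,200:410],(400,286)),cv2.resize(s["pixels"][190:340,230:390],(400,300))])
cv2.imwrite('pics/w4.png',np.hstack([np.vstack([a,np.zeros((286,400,3),np.uint8)]),b])[:,:,::-1])
to((610.2,154.4,122),69.6)
E
```

```text
travel cm [ 0.26 -0.14  6.75] yaw -0.4 psi now 69.2 t 6.55
travel cm [ 0.12 -0.1   6.77] yaw -0.3 psi now 69.3 t 6.7
```

View pics/w4.png

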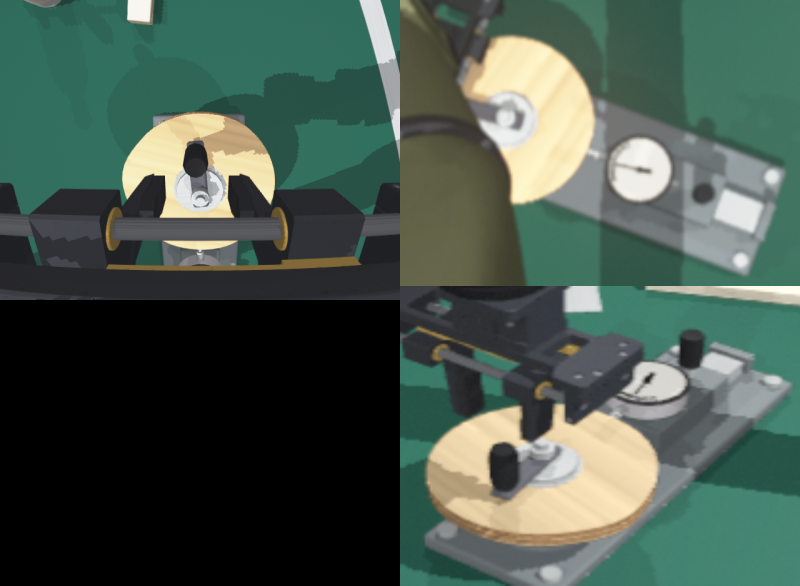

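The wrist view shows the knob top at (196,148) between the fingers. The top view shows the dial clear at (641,170).

```bash
cat >> h.py <<'E'
def needle2(d,Cw,dirn=69.6,r0=4,r1=21):
    """coarse views: dark-weighted axis of needle and tail (double angle) about the dial centre Cw; Cw is refined by the tight face contour"""
    p=d["pixels"].max(2).astype(float)
    K=np.array([[d["fx"],0,d["cx"]],[0,d["fy"],d["cy"]],[0,0,1.]])
    g=np.arange(-r1,r1+.1,.5);X,Y=np.meshgrid(g,g);k=(np.hypot(X,Y)<r1)
    W=np.c_[X[k]+Cw[0],Y[k]+Cw[1],np.full(k.sum(),96.)]
    uv=cv2.projectPoints(W,cv2.Rodrigues(np.array(d["R"]))[0],np.array(d["t"]),K,np.array(d["dist_coeffs"]))[0][:,0].astype(np.float32)
    val=cv2.remap(p.astype(np.float32),uv[:,:1],uv[:,1:],cv2.INTER_CUBIC)[:,0]
    Z=X[k]+1j*Y[k];w=np.clip(np.median(val)*.75-val,0,None)
    a=np.degrees(np.angle((w*Z**2).sum()))/2
    rel=(a-dirn+90)%180-90
    return round((45-rel)/7.5,2)
def facec(d,box):
    p=d["pixels"];m=np.zeros(p.shape[:2],np.uint8);x0,y0,x1,y1=box
    m[y0:y1,x0:x1]=(p.min(2)>165)[y0:y1,x0:x1]
    c=cv2.convexHull(max(cv2.findContours(m,0,1)[0],key=cv2.contourArea))
    P=ray(d,c[:,0],96)[:,:2];s=np.linalg.lstsq(np.c_[2*P,np.ones(len(P))],(P**2).sum(1),rcond=None)[0][:2]
    return s,np.hypot(*(P-s).T).mean()
E
python3 - <<'E'
from h import *
d,t,s=pickle.load(open('ts4.pkl','rb'))
print('knob',ray(d,[(313.6,234)],153))
c,R=facec(t,(308,221,346,258));print(c,R,needle2(t,c),needle2(t,(544.5,-36.3)))
c,R=facec(s,(310,215,352,250));print(c,R,needle2(s,c),needle2(s,(544.5,-36)))
t0=pickle.load(open('top0.pkl','rb'));c,R=facec(t0,(312,220,355,265));print('zero',c,R,needle2(t0,c))
E
```

```text
knob [[616.86370185 171.10957953 153.        ]]
[544.24799082 -36.61985518] 32.091106682386766 4.55 4.73
[541.16129849 -34.09536696] 28.814374745214668 14.84 14.47
zero [538.4761854  -52.55436977] 33.27185478590032 -0.71
```

```bash
python3 - <<'E'
from h import *
d,t,s=pickle.load(open('ts4.pkl','rb'))
p=d["pixels"].astype(int);m=(p.max(2)<45)
b,l=blobs(m,(285,215,340,300));print(b)
y,x=np.nonzero(l==np.argmax([0]+[q[0][4] for q in b]))
w=[(r,int((y==r).sum()),x[y==r].mean()) for r in range(215,300,6) if (y==r).any()];print(w)
for v in(262,267,272):print(v,ray(d,[(313.6,v)],153))
to((610.2,154.4,122),69.6)
E
```

```text
[([293, 229, 40, 53, 1002], [311.5, 248.6])]
[(233, 22, np.float64(312.5)), (239, 31, np.float64(312.0)), (245, 34, np.float64(312.5)), (251, 36, np.float64(312.5)), (257, 17, np.float64(311.94117647058823)), (263, 10, np.float64(309.1)), (269, 11, np.float64(304.90909090909093)), (275, 6, np.float64(301.5)), (281, 1, np.float64(305.0))]
262 [[611.4703973 156.9414776 153.       ]]
267 [[610.47859899 154.33616434 153.        ]]
272 [[609.47758451 151.70667838 153.        ]]
travel cm [ 0.12 -0.1   6.77] yaw -0.3 psi now 69.3 t 6.7
```

Emit:
arm_command --steps '[{"travel":[0.1,-0.1,2],"yaw":0},{"travel":[0.1,-0.1,4.5],"yaw":0},{"travel":[0.1,-0.1,6.2],"yaw":0},{"travel":[0.1,-0.1,6.7],"yaw":0},{"travel":[0.1,-0.1,6.7],"yaw":0},{"travel":[0.1,-0.1,6.7],"yaw":0}]'

```text
time_s: 7.3
tool_pos: [610.8, 156.0, 123.6]
tool_rot: [0.0, 0.822, 0.569, 0.001]
contact_force: [0.8, 1.1, -0.1]
gripper_width: 44.8
gripper_force: 0.0
```

Emit:
arm_command --steps '[{"travel":[0,0,0],"yaw":0},{"travel":[0,0,0],"yaw":0},{"travel":[0,0,0],"yaw":0},{"travel":[0,0,0],"yaw":0}]' --grip 1.8

```text
time_s: 7.7
tool_pos: [610.7, 155.9, 123.3]
tool_rot: [0.0, 0.822, 0.569, 0.001]
contact_force: [-0.9, -1.2, 2.6]
gripper_width: 20.9
gripper_force: 30.0
```

```bash
cat >> h.py <<'E'
def read():
    t=snapshot('top');s=get_state();c,R=facec(t,(308,221,346,258))
    pos=np.array(s["tool_pos"][:2]);v=pos-(595.7,104.3)
    print('mm',needle2(t,(544.4,-36.5)),needle2(t,c),c.round(1),'t',round(s["time_s"],2),'F',np.round(s["contact_force"],1),'tcp',np.round(s["tool_pos"],1),'phi',round((np.degrees(np.arctan2(v[1],v[0]))-69.6)%360,1),'r',np.hypot(*v).round(1))
    return t
def rows(p0,p1,n):
    for i in range(1,n+1):
        a,b=np.radians(p0),np.radians(p0+(p1-p0)*i/n)
        print([round(5.2*(np.cos(b)-np.cos(a)),2),round(-5.2*(np.sin(b)-np.sin(a)),2)],end=' ')
    print()
E
python3 -c "
from h import *
read();s=get_state();print(s['gripper_width'],s['gripper_force'],axes()[1].round(3))
rows(4,52,5);rows(52,100,5);rows(100,148,5);rows(148,196,5);rows(196,244,5);rows(244,292,5);rows(292,340,5);rows(340,388,5);rows(388,436,5);rows(436,484,5)"
```

```text
mm 4.65 4.29 [543.4 -37.9] t 7.75 F [ 0.4 -0.7  3.2] tcp [610.7 156.  123.2] phi 4.2 r 53.8
21.305773258354677 30.000196248292923 [[ 0.352  0.936  0.001]
 [ 0.936 -0.352  0.   ]
 [ 0.001  0.001 -1.   ]]
[np.float64(-0.13), np.float64(-0.86)] [np.float64(-0.41), np.float64(-1.69)] [np.float64(-0.82), np.float64(-2.45)] [np.float64(-1.35), np.float64(-3.14)] [np.float64(-1.99), np.float64(-3.73)] 
[np.float64(-0.73), np.float64(-0.48)] [np.float64(-1.53), np.float64(-0.82)] [np.float64(-2.37), np.float64(-1.04)] [np.float64(-3.24), np.float64(-1.1)] [np.float64(-4.1), np.float64(-1.02)] 
[np.float64(-0.84), np.float64(0.22)] [np.float64(-1.63), np.float64(0.58)] [np.float64(-2.36), np.float64(1.07)] [np.float64(-2.99), np.float64(1.67)] [np.float64(-3.51), np.float64(2.37)] 
[np.float64(-0.4), np.float64(0.77)] [np.float64(-0.66), np.float64(1.6)] [np.float64(-0.78), np.float64(2.47)] [np.float64(-0.76), np.float64(3.34)] [np.float64(-0.59), np.float64(4.19)] 
[np.float64(0.31), np.float64(0.81)] [np.float64(0.75), np.float64(1.56)] [np.float64(1.31), np.float64(2.23)] [np.float64(1.97
[... 311 characters left out ...]
-0.91)] [np.float64(2.08), np.float64(-1.53)] [np.float64(2.57), np.float64(-2.25)] [np.float64(2.94), np.float64(-3.04)] 
[np.float64(0.23), np.float64(-0.84)] [np.float64(0.31), np.float64(-1.71)] [np.float64(0.25), np.float64(-2.57)] [np.float64(0.05), np.float64(-3.42)] [np.float64(-0.3), np.float64(-4.22)] 
[np.float64(-0.47), np.float64(-0.73)] [np.float64(-1.06), np.float64(-1.37)] [np.float64(-1.74), np.float64(-1.91)] [np.float64(-2.51), np.float64(-2.32)] [np.float64(-3.33), np.float64(-2.6)] 
[np.float64(-0.86), np.float64(-0.14)] [np.float64(-1.73), np.float64(-0.13)] [np.float64(-2.59), np.float64(0.02)] [np.float64(-3.41), np.float64(0.31)] [np.float64(-4.17), np.float64(0.73)]
```

Emit:
arm_command --steps '[{"travel":[-0.1,-0.8,0],"yaw":0},{"travel":[-0.4,-1.7,0],"yaw":0},{"travel":[-0.8,-2.4,0],"yaw":0},{"travel":[-1.3,-3.1,0],"yaw":0},{"travel":[-2,-3.7,0],"yaw":0},{"travel":[-2,-3.7,0],"yaw":0},{"travel":[-2,-3.7,0],"yaw":0}]'

```text
time_s: 8.45
tool_pos: [567.1, 148.3, 123.2]
tool_rot: [0.001, 0.823, 0.569, -0.002]
contact_force: [0.7, -4.9, 7.8]
gripper_width: 21.0
gripper_force: 30.0
```

```bash
python3 -c "
from h import *
read()"
```

```text
mm 4.38 4.12 [543.7 -38. ] t 8.5 F [ 0.5 -5.5  6.8] tcp [567.1 148.3 123.2] phi 53.4 r 52.5
```

Works smoothly, with low forces. Continuing.

Emit:
arm_command --steps '[{"travel":[-0.7,-0.5,0],"yaw":0},{"travel":[-1.5,-0.8,0],"yaw":0},{"travel":[-2.4,-1,0],"yaw":0},{"travel":[-3.2,-1.1,0],"yaw":0},{"travel":[-4.1,-1,0],"yaw":0},{"travel":[-4.1,-1,0],"yaw":0},{"travel":[-4.1,-1,0],"yaw":0}]'

```text
time_s: 9.2
tool_pos: [546.0, 115.4, 123.2]
tool_rot: [0.001, 0.822, 0.569, 0.002]
contact_force: [5.6, -2.2, 2.0]
gripper_width: 21.4
gripper_force: 30.0
```

```bash
python3 -c "
from h import *
read()"
```

```text
mm 7.12 7.12 [544.2 -36.8] t 9.25 F [ 5.5 -2.3  0.7] tcp [545.9 115.4 123.2] phi 97.8 r 51.0
```

Emit:
arm_command --steps '[{"travel":[-0.8,0.2,0],"yaw":0},{"travel":[-1.6,0.6,0],"yaw":0},{"travel":[-2.4,1.1,0],"yaw":0},{"travel":[-3,1.7,0],"yaw":0},{"travel":[-3.5,2.4,0],"yaw":0},{"travel":[-3.5,2.4,0],"yaw":0},{"travel":[-3.5,2.4,0],"yaw":0}]'

```text
time_s: 9.95
tool_pos: [555.7, 74.2, 123.2]
tool_rot: [0.0, 0.822, 0.569, 0.001]
contact_force: [3.6, 0.3, 5.6]
gripper_width: 21.3
gripper_force: 30.0
```

```bash
python3 -c "
from h import *
read()"
```

```text
mm 4.34 4.4 [544.5 -36. ] t 10.0 F [4.8 0.8 4.9] tcp [555.7  74.2 123.2] phi 147.4 r 50.0
```

Emit:
arm_command --steps '[{"travel":[-0.4,0.8,0],"yaw":0},{"travel":[-0.7,1.6,0],"yaw":0},{"travel":[-0.8,2.5,0],"yaw":0},{"travel":[-0.8,3.3,0],"yaw":0},{"travel":[-0.6,4.2,0],"yaw":0},{"travel":[-0.6,4.2,0],"yaw":0},{"travel":[-0.6,4.2,0],"yaw":0}]'

```text
time_s: 10.7
tool_pos: [591.9, 54.0, 123.2]
tool_rot: [0.0, 0.822, 0.569, -0.0]
contact_force: [2.0, 1.3, 7.1]
gripper_width: 20.9
gripper_force: 30.0
```

```bash
python3 -c "
from h import *
read()"
```

```text
mm 15.28 10.3 [558.7 -54.7] t 10.75 F [2.4 1.1 7. ] tcp [591.9  54.  123.2] phi 196.1 r 50.5
```

Emit:
arm_command --steps '[{"travel":[0.3,0.8,0],"yaw":0},{"travel":[0.8,1.6,0],"yaw":0},{"travel":[1.3,2.2,0],"yaw":0},{"travel":[2,2.8,0],"yaw":0},{"travel":[2.7,3.2,0],"yaw":0},{"travel":[2.7,3.2,0],"yaw":0},{"travel":[2.7,3.2,0],"yaw":0}]'

```text
time_s: 11.45
tool_pos: [631.7, 66.9, 123.2]
tool_rot: [0.001, 0.822, 0.569, -0.0]
contact_force: [2.8, -0.5, 6.7]
gripper_width: 21.5
gripper_force: 30.0
```

```bash
python3 -c "
from h import *
read()"
```

```text
mm 15.28 15.28 [544.3 -49.8] t 11.5 F [2.7 0.  7.2] tcp [631.6  66.9 123.2] phi 244.2 r 51.9
```

Emit:
arm_command --steps '[{"travel":[0.8,0.3,0],"yaw":0},{"travel":[1.7,0.5,0],"yaw":0},{"travel":[2.5,0.5,0],"yaw":0},{"travel":[3.4,0.4,0],"yaw":0},{"travel":[4.2,0.2,0],"yaw":0},{"travel":[4.2,0.2,0],"yaw":0},{"travel":[4.2,0.2,0],"yaw":0}]'

```text
time_s: 12.2
tool_pos: [649.1, 106.4, 123.2]
tool_rot: [0.001, 0.822, 0.569, 0.001]
contact_force: [4.0, 1.4, 5.3]
gripper_width: 21.1
gripper_force: 30.0
```

```bash
python3 -c "
from h import *
read()"
```

```text
mm 4.39 4.04 [543.5 -37.8] t 12.25 F [3.9 0.4 4.7] tcp [649.1 106.4 123.2] phi 292.6 r 53.4
```

Emit:
arm_command --steps '[{"travel":[0.8,-0.4,0],"yaw":0},{"travel":[1.5,-0.9,0],"yaw":0},{"travel":[1.5,-0.9,0],"yaw":0},{"travel":[1.5,-0.9,0],"yaw":0}]'

```text
time_s: 12.65
tool_pos: [645.6, 124.3, 123.2]
tool_rot: [0.0, 0.822, 0.569, 0.001]
contact_force: [3.8, 1.9, 5.2]
gripper_width: 21.3
gripper_force: 30.0
```

```bash
python3 -c "
from h import *
read()"
```

```text
mm 4.43 4.32 [544.2 -36.7] t 12.7 F [3.7 1.6 6.1] tcp [645.6 124.3 123.2] phi 312.2 r 53.8
```

Emit:
arm_command --steps '[{"travel":[0.6,-0.6,0],"yaw":0},{"travel":[1.1,-1.3,0],"yaw":0},{"travel":[1.4,-2.1,0],"yaw":0},{"travel":[1.4,-2.1,0],"yaw":0},{"travel":[1.4,-2.1,0],"yaw":0}]'

```text
time_s: 13.2
tool_pos: [630.0, 145.9, 123.2]
tool_rot: [-0.001, 0.822, 0.57, 0.001]
contact_force: [2.2, 3.4, 6.7]
gripper_width: 21.0
gripper_force: 30.0
```

```bash
python3 -c "
from h import *
read();rows(340,364,3);rows(4,28,3);rows(28,52,3);rows(52,84,4)"
```

```text
mm 5.81 5.56 [543.4 -38. ] t 13.25 F [2.1 2.9 6.3] tcp [630.  145.9 123.2] phi 340.9 r 53.9
[np.float64(0.2), np.float64(-0.7)] [np.float64(0.3), np.float64(-1.42)] [np.float64(0.3), np.float64(-2.14)] 
[np.float64(-0.1), np.float64(-0.72)] [np.float64(-0.3), np.float64(-1.42)] [np.float64(-0.6), np.float64(-2.08)] 
[np.float64(-0.38), np.float64(-0.62)] [np.float64(-0.85), np.float64(-1.17)] [np.float64(-1.39), np.float64(-1.66)] 
[np.float64(-0.6), np.float64(-0.41)] [np.float64(-1.25), np.float64(-0.72)] [np.float64(-1.94), np.float64(-0.95)] [np.float64(-2.66), np.float64(-1.07)]
```

Emit:
arm_command --steps '[{"travel":[0.2,-0.7,0],"yaw":0},{"travel":[0.3,-1.4,0],"yaw":0},{"travel":[0.3,-2.1,0],"yaw":0},{"travel":[0.3,-2.1,0],"yaw":0}]'

```text
time_s: 13.65
tool_pos: [610.5, 155.9, 123.2]
tool_rot: [-0.001, 0.822, 0.57, 0.0]
contact_force: [0.3, 3.9, 7.5]
gripper_width: 20.9
gripper_force: 30.0
```

```bash
python3 -c "
from h import *
read()"
```

```text
mm 4.66 4.25 [543.4 -37.7] t 13.7 F [-1.1  3.1  8.3] tcp [610.5 155.9 123.2] phi 4.4 r 53.7
```

Emit:
arm_command --steps '[{"travel":[-0.1,-0.7,0],"yaw":0},{"travel":[-0.3,-1.4,0],"yaw":0},{"travel":[-0.6,-2.1,0],"yaw":0},{"travel":[-0.6,-2.1,0],"yaw":0}]'

```text
time_s: 14.1
tool_pos: [588.2, 156.9, 123.2]
tool_rot: [-0.001, 0.822, 0.57, -0.001]
contact_force: [-0.6, 2.1, 9.2]
gripper_width: 21.0
gripper_force: 30.0
```

```bash
python3 -c "
from h import *
read()"
```

```text
mm 4.38 3.99 [543.6 -37.6] t 14.15 F [-1.7  2.  10.4] tcp [588.2 156.9 123.1] phi 28.5 r 53.1
```

Emit:
arm_command --steps '[{"travel":[-0.4,-0.6,0],"yaw":0},{"travel":[-0.8,-1.2,0],"yaw":0},{"travel":[-1.4,-1.7,0],"yaw":0},{"travel":[-2,-2.1,0],"yaw":0},{"travel":[-2.6,-2.4,0],"yaw":0},{"travel":[-3.3,-2.6,0],"yaw":0},{"travel":[-3.3,-2.6,0],"yaw":0},{"travel":[-3.3,-2.6,0],"yaw":0}]'

```text
time_s: 14.95
tool_pos: [553.0, 133.2, 123.1]
tool_rot: [0.0, 0.822, 0.569, -0.001]
contact_force: [0.9, -1.8, 10.1]
gripper_width: 21.1
gripper_force: 30.0
```

```bash
python3 -c "
from h import *
t=read();pickle.dump(t,open('t5.pkl','wb'));rows(76,84,1);rows(84,92,1);rows(92,100,1);rows(100,108,1);rows(108,116,1);rows(116,124,1);rows(124,132,1)"
```

```text
mm 4.37 3.9 [543.5 -37.8] t 15.0 F [ 0.  -0.3 10.6] tcp [553.  133.2 123.1] phi 76.3 r 51.6
[np.float64(-0.71), np.float64(-0.13)] 
[np.float64(-0.73), np.float64(-0.03)] 
[np.float64(-0.72), np.float64(0.08)] 
[np.float64(-0.7), np.float64(0.18)] 
[np.float64(-0.67), np.float64(0.27)] 
[np.float64(-0.63), np.float64(0.36)] 
[np.float64(-0.57), np.float64(0.45)]
```

A full turn is done. Now I'll take fine samples across the swelling.

Emit:
arm_command --steps '[{"travel":[-0.7,-0.1,0],"yaw":0},{"travel":[-1.4,-0.2,0],"yaw":0},{"travel":[-1.4,-0.2,0],"yaw":0},{"travel":[-1.4,-0.2,0],"yaw":0}]'

```text
time_s: 15.4
tool_pos: [547.3, 120.9, 123.1]
tool_rot: [0.001, 0.823, 0.569, -0.0]
contact_force: [3.2, -1.6, 8.6]
gripper_width: 21.0
gripper_force: 30.0
```

```bash
python3 -c "
from h import *
read()"
```

```text
mm 6.1 6.17 [544.4 -36.7] t 15.45 F [3.3 0.2 8. ] tcp [547.4 120.9 123.1] phi 91.4 r 51.1
```

Emit:
arm_command --steps '[{"travel":[-0.7,0.1,0],"yaw":0},{"travel":[-0.7,0.1,0],"yaw":0},{"travel":[-0.7,0.1,0],"yaw":0}]'

```text
time_s: 15.75
tool_pos: [545.8, 114.5, 123.1]
tool_rot: [0.0, 0.822, 0.569, 0.0]
contact_force: [3.7, 0.3, 8.1]
gripper_width: 21.4
gripper_force: 30.0
```

```bash
python3 -c "
from h import *
read()"
```

```text
mm 7.29 7.29 [544.2 -36.8] t 15.8 F [2.8 0.8 8. ] tcp [545.9 114.5 123.2] phi 98.8 r 50.9
```

Emit:
arm_command --steps '[{"travel":[-0.7,0.2,0],"yaw":0},{"travel":[-0.7,0.2,0],"yaw":0},{"travel":[-0.7,0.2,0],"yaw":0}]'

```text
time_s: 16.1
tool_pos: [545.1, 107.6, 123.1]
tool_rot: [0.0, 0.822, 0.569, 0.0]
contact_force: [2.3, 0.6, 7.8]
gripper_width: 21.1
gripper_force: 30.0
```

```bash
python3 -c "
from h import *
read()"
```

```text
mm 7.97 7.89 [544.1 -36.7] t 16.15 F [2.9 0.7 8.1] tcp [545.1 107.6 123.1] phi 106.6 r 50.7
```

Emit:
arm_command --steps '[{"travel":[-0.7,0.3,0],"yaw":0},{"travel":[-0.7,0.3,0],"yaw":0},{"travel":[-0.7,0.3,0],"yaw":0}]'

```text
time_s: 16.45
tool_pos: [545.5, 99.8, 123.1]
tool_rot: [0.0, 0.822, 0.569, -0.0]
contact_force: [2.6, -1.0, 8.4]
gripper_width: 21.2
gripper_force: 30.0
```

```bash
python3 -c "
from h import *
read()"
```

```text
mm 7.27 7.09 [543.9 -36.9] t 16.5 F [ 3.1 -0.   8.5] tcp [545.4  99.8 123.1] phi 115.5 r 50.5
```

Emit:
arm_command --steps '[{"travel":[-0.6,0.4,0],"yaw":0},{"travel":[-0.6,0.4,0],"yaw":0},{"travel":[-0.6,0.4,0],"yaw":0}]'

```text
time_s: 16.8
tool_pos: [546.7, 92.9, 123.1]
tool_rot: [0.0, 0.822, 0.569, -0.0]
contact_force: [1.8, -0.1, 8.4]
gripper_width: 21.6
gripper_force: 30.0
```

```bash
python3 -c "
from h import *
read()"
```

```text
mm 5.9 5.65 [543.6 -37.5] t 16.85 F [2.1 0.6 9.3] tcp [546.7  92.9 123.1] phi 123.5 r 50.3
```

Flank symmetry puts the peak at phi ≈ 107.0, so I'll turn back to it.

Emit:
arm_command --steps '[{"travel":[0.7,-0.4,0],"yaw":0},{"travel":[1.28,-0.65,0],"yaw":0},{"travel":[1.28,-0.65,0],"yaw":0},{"travel":[1.28,-0.65,0],"yaw":0}]'

```text
time_s: 17.25
tool_pos: [545.1, 106.6, 123.1]
tool_rot: [0.0, 0.822, 0.569, -0.001]
contact_force: [1.6, 0.6, 9.0]
gripper_width: 20.9
gripper_force: 30.0
```

```bash
python3 -c "
from h import *
read()"
```

```text
mm 7.98 7.98 [544. -37.] t 17.3 F [ 1.6 -0.4  8.8] tcp [545.1 106.6 123.1] phi 107.7 r 50.6
```

Emit:
arm_command --steps '[{"travel":[0.06,-0.02,0],"yaw":0},{"travel":[0.06,-0.02,0],"yaw":0},{"travel":[0.06,-0.02,0],"yaw":0}]'

```text
time_s: 17.6
tool_pos: [545.1, 106.7, 123.1]
tool_rot: [0.001, 0.823, 0.569, -0.001]
contact_force: [1.9, -1.1, 10.2]
gripper_width: 21.0
gripper_force: 30.0
```

Emit:
arm_command --steps '[{"travel":[0,0,0],"yaw":0},{"travel":[0,0,0],"yaw":0},{"travel":[0,0,0],"yaw":0},{"travel":[0,0,0],"yaw":0}]' --grip 4.5

```text
time_s: 18.0
tool_pos: [544.4, 107.8, 122.1]
tool_rot: [-0.0, 0.822, 0.569, -0.001]
contact_force: [0.1, -0.0, -0.7]
gripper_width: 44.6
gripper_force: 0.0
```

Emit:
arm_command --steps '[{"travel":[0,0,-1.5],"yaw":0},{"travel":[0,0,-4],"yaw":0},{"travel":[0,0,-7],"yaw":0},{"travel":[0,0,-9],"yaw":0},{"travel":[0,0,-9],"yaw":0},{"travel":[0,0,-9],"yaw":0},{"travel":[0,0,-9],"yaw":0}]'

```text
time_s: 18.7
tool_pos: [544.6, 107.7, 211.4]
tool_rot: [-0.0, 0.822, 0.569, -0.001]
contact_force: [0.9, -0.1, -0.5]
gripper_width: 45.0
gripper_force: 0.0
```

```bash
python3 - <<'E'
from h import *
read()
d=snapshot('wrist');t=snapshot('top');pickle.dump(d,open('w6.pkl','wb'))
a=cv2.resize(d["pixels"],(400,300),interpolation=3);b=cv2.resize(t["pixels"][150:300,200:410],(400,300))
cv2.imwrite('pics/w6.png',np.hstack([a,b])[:,:,::-1])
E
```

```text
mm 7.94 7.76 [544.4 -36.2] t 18.75 F [-0.4 -0.4 -0.3] tcp [544.6 107.8 211.4] phi 106.5 r 51.2
```

View pics/w6.png

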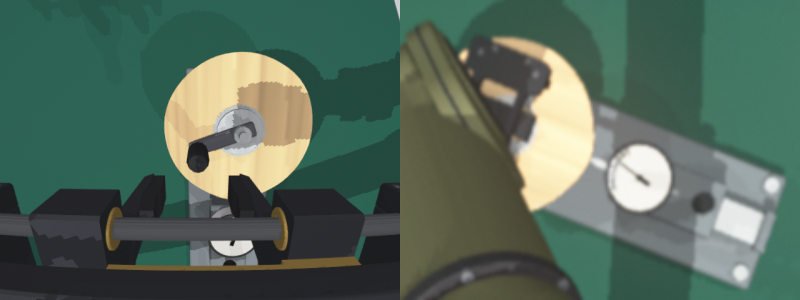

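The hand is clear, the crank knob is at (198,158) in the wrist view, and the needle still reads about 7.9 mm. That matches the round-rim reading of 4.4 plus 3.5, so I'll hand in.

```bash
python3 -c "
from plant import ctrl
print(ctrl.close_job())"
```

```text
the job is handed in; nothing more can be done
None
```

The job is handed in: the rim's highest spot is under the plunger at about 7.9 mm, with the round rim at 4.4 mm. I set the gauge to about 4.8 mm first and gave the wheel more than a full turn, with the arm hiding the needle at two of the stops. The hand is off both knobs.

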